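# Check the sawn end of a tube with an engineer's square

### The arm

A 6-joint arm with a two-finger parallel gripper is mounted at the origin on a cart in front of the work surface, level with it; the furniture and walls round the work are solid. World frame = base frame: x ahead of the robot, y to its left, z up, the work surface at z = 0. Lengths are in m, angles in rad, forces in N, time in s.
With the tool pointing down it reaches from about 0.35 to 0.875 m from the base axis. Payload 4.2 kg.
Tool frame: the origin (TCP) lies midway between the tips of the shut fingers; the grasp point (between the pads) lies behind it (manip.tcp_to_grasp is the z of the grasp point in the tool frame, in m); z points along the fingers, y is the line along which they close (so a half turn about z gives the same grasp; the last joint's range is limited). The gripper opens to 87 mm and grips with 3 to 60 N. Pads are 19 mm wide; open, the fingers measure 117 mm over their backs; the gripper's body (75 mm by 190 mm) begins 51 mm behind the grasp point.
Start: joints at [1.586, 0.385, 0.008, 0, -1.194, -0.259], TCP at [0.151, 0.607, 0.223] pointing down, gripper open.
Joint ranges: [-3.14, 3.14], [-1.21, 2.06], [-1.07, 1.41], [-3.16, 2.05], [-2.99, -0.16], [-3.1, 3.1]. Speed limits (rad/s): [2.79, 2.79, 3.14, 3.14, 3.14, 3.14].

### API

Orientations are given as a 3x3 rotation matrix whose columns are the frame's x, y, z axes.
In Python, from cell import manip, get_image, calibration, hand_in gives the robot as it stands (manip), with the cameras as plain functions and the job as plain functions.
- The arm moves only by the shell command python3 drive.py [FORCE], which reads ROWS from standard input. ROWS is a JSON list of rows, 1 to 5 of them, each of 5 numbers: dx, dy, dz in a scale on which 1.0 is 0.3 m, then a turn about the tool's z in parts of the range, where 1.0 means pi rad, then the opening from 0.0 (shut) to 1.0 (fully open); each row shifts and turns the commanded pose from where the row before left it, along the tool's axes as they then stand; what a row does not reach is not made up. A row lasts 1/10 s, in which the tool goes at most 0.05 m and 0.15 rad, less where a joint would pass 70% of its speed; a pose out of reach is approached as far as the arm can. The fingers move at their own pace and stop on an object; FORCE is the grip in N (left out, the last holds). Time passes only in rows, so rows that do not move let the fingers close. It prints the time, the measured TCP pose, the force, the opening and the grip force at its end. A shift or turn number past 1, either way, is cut back to 1. Input that does not fit is refused with a message, and nothing moves.
- manip.state(): the state, without advancing time (a new reading comes with each control period).
- get_image(name): name is "side" or "top" or "wrist"; returns (picture, depth): 480x640x3 uint8, blue, green, red; 480x640 float32, m along the optical axis (not along the pixel's ray), 0 where there is no reading.
- calibration(name): a dict with "fx", "fy", "cx", "cy" (pixels), "T" (4x4, takes a point from camera to world coordinates); the wrist camera has in their place "hand_eye" (4x4, takes a point from camera to tool coordinates, whose origin is the TCP and whose axes are the flange's). Camera axes: x right, y up, looking along -z (the intrinsics and any distortion apply to the point x, -y, -z); pixel columns grow to the right and rows downward; lengths in m; the calibration is good to about 2 mm. A picture is of the moment at which its call begins: read the wrist's pose just before it. calibration takes no time and is no camera call.
- hand_in(): hands the job in; it is judged then, once.
The state is a dict: "clock": time; "joints": joint angles; "qvel": joint speeds; "tau": joint torques, N m; "tcp_pos": TCP position; "orientation": TCP orientation; "ft_force": force on the tool from outside, world axes, zero at the start; "torque": the same for the moment, N m; "finger_gap": opening from 0.0 (shut) to 1.0 (fully open); "gripper_force": force on a finger pad.
Only numpy, scipy, OpenCV 4.12 (cv2) and the standard library are available. Lean on these libraries where they do the work, as an engineer would, in place of code of your own. Each camera call takes 0.05 s, during which the arm holds its last target. There are 200 camera calls.

### The job

Check whether the steel tube was sawn square: lay the standing tube gently on its side in the two vee blocks of the fixture and let go of it. Then take the engineer's square by its stock, set it on the fixture's plate at the open end of the vees, in line with the tube, and push the outer edge of its blade against the middle of the tube's end until the tube is home against the end stop and both faces touch: stock flat down on the plate, blade edge on the tube's end. Finish while still gripping the square and pressing it firmly down and against the tube, so that the gap can be read; do not let go of it, and leave the tools lying about where they are.

Things in the scene. Friction and masses are not known exactly. Their poses are not given: they have to be found in the camera images.
- vee_fixture: Fixed fixture, place and yaw vary: grey metal plate 130 (x) x 360 (y) x 25 mm with two dark 90 degree vee blocks and an end stop on it. Origin: middle of the plate's underside, z up, y along the vees. Blocks stand at y = -120 to -96 and -24 to 0 mm (60 mm wide, tops at z = 72, vee 49 mm wide at the top); the 72 mm between is free for fingers. From y = 0 to +180 the plate is bare, top at z = 25.
- stop_face (a point): Foot of the end stop's face on the plate's top, on the fixture's centre line at y = -140 mm; axes as the fixture's. The dark stop block (50 mm wide, 58 mm high above the plate) stands at its -y side; the tube's end comes flat against its +y side.
- tube_home (a point): Point of the fixture where the middle of the tube's axis lies when the tube is home: bedded in both vees and its end against the stop. 77 mm above the fixture's underside, on its centre line at y = -60 mm; axes as the fixture's.
- corner (a point): Point on the fixture's plate top (25 mm above its underside) straight below the free end face of the tube when it is home, on the centre line at y = +20 mm; axes as the fixture's. The square's heel belongs here.
- tube: Bright steel tube, outer diameter 42 mm, inner 34 mm, 160 mm long, about 0.55 kg, both ends alike; it stands upright on the worktop at the start. Origin: centre of the end that is down at the start; z along the axis. Lying in the vees it slides along them with 3 to 7 N.
- tube_mid (a point): Middle of the tube's axis, 80 mm from either end; axes as the tube's.
- square: Engineer's square, 0.42 kg: dark stock 20 mm wide (x), 125 long (y 0 to 125), 26 high, flat on the worktop; at its -y end a bright blade 5 mm thick (x), 28 deep (y 0 to 28) rises to 130 mm above the underside. Origin: the heel, foot of the blade's straight outer edge, which faces -y; z up, +y along the stock away from the edge. In use its y points as the fixture's y.
- square_grip (a point): Point on the top of the square's stock (26 mm above its underside), 88 mm behind the blade's outer edge: a place to grip, across the 20 mm width; axes as the square's.
- pliers: Pliers with red handles, 177 x 56 x 12 mm, lying; a bystander. Origin under its middle.
- tape_measure: Tape measure, 66 x 73 x 35 mm; a bystander. Origin under its middle.
- round_file: Round file with a yellow handle, 264 mm long, lying behind the fixture; a bystander. Origin under its middle.
- red_marker: Felt marker, 132 mm long, 16 mm thick, lying; a bystander. Origin under its middle.
- spanner: Combination spanner, 182 x 30 x 11 mm, lying; a bystander. Origin under its middle.

How it is judged:
By the outcome, as a careful person would: the job done as asked, in the order asked, and still so for the second after the job is handed in, while the arm keeps its last pose, push and grip.
It also fails if it takes over 64 s, if anything falls off the work surface, if the arm or the gripper's body presses on something with over 40 N, if the wrist force passes 120 N, or if a joint passes its speed limit or range.

## Working session

There is one attempt and no reset: what is moved stays moved. The work goes in short steps, Python scripts to look and compute and a shell command to move; the robot and the scene stay as the last step left them, time stands still between calls to the robot, and variables do not carry over. Pictures are saved under pics/ and viewed, at most 10 in all, crops included, and the job is handed in when it is done.

```bash
ls; mkdir -p pics; cat > h.py <<'E'
import numpy as np, cv2
from cell import manip, get_image, calibration, hand_in
def grab(n,save=None):
    s=manip.state(); im,d=get_image(n); c=calibration(n)
    if 'T' in c: T=np.array(c['T'])
    else:
        W=np.eye(4); W[:3,:3]=np.array(s['orientation']); W[:3,3]=s['tcp_pos']; T=W@np.array(c['hand_eye'])
    if save: cv2.imwrite('pics/'+save,im)
    return im,d,c,T
def cloud(d,c,T):
    v,u=np.mgrid[0:480,0:640]
    P=np.stack([(u-c['cx'])/c['fx']*d,-(v-c['cy'])/c['fy']*d,-d],-1)
    return P@T[:3,:3].T+T[:3,3]
def ray(u,v,c,T,z):
    r=T[:3,:3]@np.array([(u-c['cx'])/c['fx'],-(v-c['cy'])/c['fy'],-1]); o=T[:3,3]
    return o+r*(z-o[2])/r[2]
E
python3 - <<'E'
from h import *
np.set_printoptions(precision=4,suppress=True)
ims=[]
for n in('top','side'):
    im,d,c,T=grab(n,n+'0.png'); print(n,{k:v for k,v in c.items() if k!='T'});print(T); np.savez(n+'0.npz',im=im,d=d,T=T)
print(manip.state(), manip.tcp_to_grasp)
E
```

```text
cell.py
drive.py
pics
top {'fx': 503.07376244153403, 'fy': 503.07376244153403, 'cx': 328.0896075201295, 'cy': 237.51100619216976}
[[-0.0187  0.9974 -0.0703  0.5183]
 [-0.9996 -0.0201 -0.0195 -0.0122]
 [-0.0209  0.0699  0.9973  1.3921]
 [ 0.      0.      0.      1.    ]]
side {'fx': 531.6351013227479, 'fy': 531.6351013227479, 'cx': 324.46474300931686, 'cy': 243.8558396440086}
[[ 0.9994  0.0308 -0.0163  0.5661]
 [-0.0327  0.6649 -0.7463 -1.1105]
 [-0.0122  0.7463  0.6655  1.0873]
 [ 0.      0.      0.      1.    ]]
{'clock': 0.1, 'joints': array([ 1.5856,  0.3855,  0.0068, -0.0004, -1.194 , -0.2586]), 'qvel': array([ 0.0007, -0.0021,  0.0024,  0.0022,  0.0007, -0.0004]), 'tau': array([ -0.0002, -39.1695,  18.7933,   4.232 ,   0.0134,  -0.0001]), 'tcp_pos': array([0.1507, 0.606 , 0.2216]), 'orientation': array([[ 0.9704, -0.2415, -0.0003],
       [-0.2415, -0.9704, -0.0019],
       [ 0.0001,  0.0019, -1.    ]]), 'ft_force': array([ 0.958 , -0.9289,  0.3812]), 'torque': array([ 0.0026,  0.064 , -0.0064]), 'gripper_force': 0.0, 'finger_gap': 1.0032990602862182} -0.0187
```

View pics/top0.png

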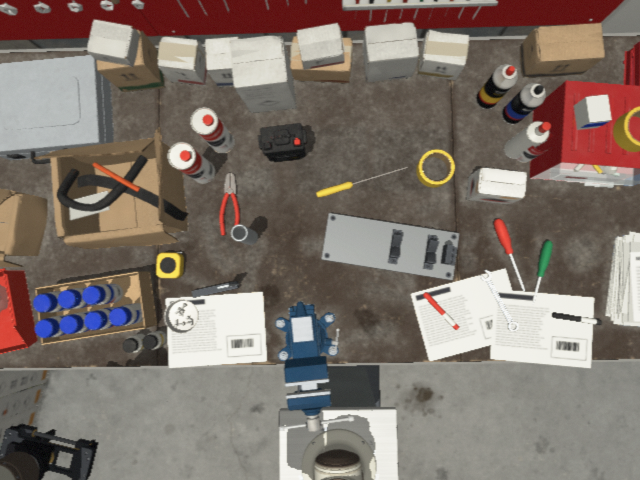

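View pics/side0.png

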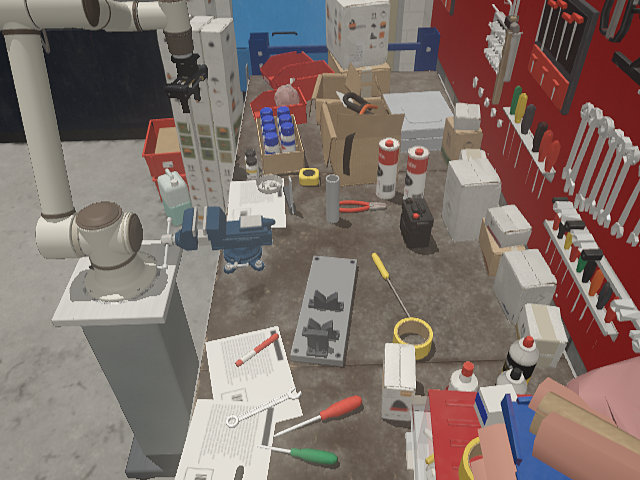

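The top view shows the tube at (240,233), the fixture around (390,246) with its stop on the right (world -y), and the square near (215,287). The pliers at (230,205), tape (171,265) and vise (305,330) stay clear of the path. In the side view the tube is at (332,198) and the square at (289,195).

```bash
python3 - <<'E'
from h import *
np.set_printoptions(precision=4,suppress=True)
for n in('top','side'):
    c=calibration(n); f=np.load(n+'0.npz'); P=cloud(f['d'],c,f['T']); im=f['im']
    def rep(name,m):
        ys,xs=np.nonzero(m); p=P[m]
        if len(p)==0: print(n,name,0);return
        print(n,name,len(p),'mean',p.mean(0),'zpct',np.percentile(p[:,2],[2,50,98]),'x',np.percentile(p[:,0],[2,98]),'y',np.percentile(p[:,1],[2,98]))
    x,y,z=P[...,0],P[...,1],P[...,2]
    box=lambda a,b,cc,d,z0,z1:(x>a)&(x<b)&(y>cc)&(y<d)&(z>z0)&(z<z1)
    rep('tubetop',box(.42,.65,.15,.35,.14,.18))
    rep('tubeall',box(.48,.60,.20,.28,.05,.18))
    pm=box(.35,.70,-.45,.1,.015,.04); rep('plate',pm)
    r=cv2.minAreaRect(P[pm][:,:2].astype(np.float32)); print(r, cv2.boxPoints(r))
    rep('squarehigh',box(.3,.46,.2,.4,.05,.2)); rep('squarelow',box(.3,.46,.2,.4,.012,.035))
    rep('vise',box(.1,.4,-.05,.2,.03,.4))
    rep('table',box(.45,.55,.05,.2,-.02,.01))
im=cv2.imread('pics/top0.png');a=cv2.resize(im[210:330,150:290],None,fx=4,fy=4,interpolation=2);
im=cv2.imread('pics/side0.png');b=cv2.resize(im[160:260,240:375],(560,415),interpolation=2)
cv2.imwrite('pics/c1.png',a[:, :560]); 
E
```

```text
top tubetop 117 mean [0.6224 0.2307 0.1555] zpct [0.1411 0.1568 0.165 ] x [0.6032 0.6406] y [0.2104 0.2491]
top tubeall 30 mean [0.4916 0.2693 0.1071] zpct [0.0575 0.117  0.1318] x [0.4877 0.495 ] y [0.2644 0.2797]
top plate 5972 mean [ 0.5819 -0.1468  0.0248] zpct [0.0171 0.0245 0.0355] x [0.3856 0.6663] y [-0.3322  0.0239]
((0.5034955739974976, -0.20223842561244965), (0.4817378520965576, 0.3329608738422394), 86.73096466064453) [[ 0.3236 -0.4332]
 [ 0.656  -0.4522]
 [ 0.6834  0.0287]
 [ 0.351   0.0477]]
top squarehigh 0
top squarelow 29 mean [0.4074 0.3771 0.0195] zpct [0.0133 0.0194 0.0264] x [0.3465 0.4599] y [0.303  0.3985]
top vise 3870 mean [0.2679 0.0676 0.1196] zpct [0.0331 0.1243 0.1528] x [0.1309 0.3936] y [-0.0072  0.1233]
top table 1963 mean [ 0.4999  0.1245 -0.0005] zpct [-0.0063 -0.0005  0.0056] x [0.452  0.5479] y [0.053  0.1972]
side tubetop 150 mean [0.6224 0.2295 0.1519] zpct [0.1404 0.1528 0.1619] x [0.603  0.6431] y [0.208  0.2541]
side tubeall 52 mean [0.4916 0.2677 0.0922] zpct [0.0516 0.0882 0.1302] x [0.4876 0.495 ] y [0.2588 0.2796]
side plate 4577 mean [ 0.5739 -0.1602  0.0257] zpct [0.0162 0.0252 0.0379] x [0.3693 0.6657] y [-0.3353  0.0451]
((0.5051999092102051, -0.18130087852478027), (0.525394856929779, 0.33209189772605896), 87.02739715576172) [[ 0.3258 -0.435 ]
 [ 0.6574 -0.4523]
 [ 0.6846  0.0724]
 [ 0.353   0.0897]]
side squarehigh 0
side squarelow 59 mean [0.4133 0.3813 0.0175] zpct [0.0122 0.0173 0.0236] x [0.3737 0.4579] y [0.3713 0.3978]
side vise 3319 mean [0.2772 0.0527 0.1032] zpct [0.032  0.1045 0.1516] x [0.1333 0.3939] y [-0.0064  0.1187]
side table 1031 mean [ 0.4996  0.123  -0.0002] zpct [-0.0055 -0.0003  0.0053] x [0.4516 0.5481] y [0.053  0.1966]
```

View pics/c1.png

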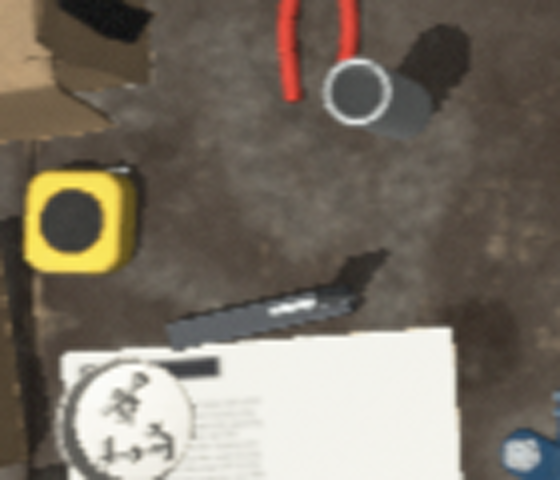

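Tube ring at crop (357,92), pliers handles beside it at (290,100) and (345,60). The square's stock runs from (170,335) to (355,295), with the blade at its right (world -y) end.

Units first: shifts go in shares of 0.3 m and turns go in shares of pi rad. So -0.04 m is -0.1333, -0.03 m is -0.1, 0.15 rad is 0.0477.

```bash
echo '[[0,0,-0.1333,0.0477,1],[0,0,-0.1333,0.0477,1],[0,0,-0.1333,0.0477,1],[0,0,-0.1,0.0477,1],[0,0,0,0.0477,1]]' | python3 drive.py ; echo '[[0,0,0,0.0477,1],[0,0,0,0.0477,1],[0,0,0,0.0477,1],[0,0,0,0.0477,1],[0,0,0,0.0477,1]]' | python3 drive.py; python3 - <<'E'
from h import *
np.set_printoptions(precision=4,suppress=True)
c=calibration('wrist');print(c);s=manip.state();print(s['tcp_pos'],s['orientation'],s['joints'])
E
```

```text
clock: 0.6
tcp_pos: [0.1514, 0.6079, 0.378]
orientation: [[0.54, -0.841, 0.002], [-0.841, -0.54, 0.01], [-0.007, -0.007, -1.0]]
ft_force: [-0.7, 0.3, 0.4]
finger_gap: 1.0
gripper_force: 0.0
clock: 1.1
tcp_pos: [0.1507, 0.6063, 0.3718]
orientation: [[-0.178, -0.984, -0.0], [-0.984, 0.178, -0.001], [0.001, 0.0, -1.0]]
ft_force: [-0.2, 0.4, 0.2]
finger_gap: 1.001
gripper_force: 0.0
{'fx': 355.53207081733257, 'fy': 355.53207081733257, 'cx': 318.1988711687789, 'cy': 237.17512252181328, 'hand_eye': array([[-0.0006,  0.9525,  0.3047,  0.0854],
       [ 1.    ,  0.0004,  0.0009, -0.0008],
       [ 0.0007,  0.3047, -0.9525, -0.1626],
       [ 0.    ,  0.    ,  0.    ,  1.    ]])}
[0.1507 0.6063 0.3718] [[-0.1782 -0.984  -0.0003]
 [-0.984   0.1782 -0.0014]
 [ 0.0014  0.0001 -1.    ]] [ 1.5856  0.3299  0.2903 -0.0003 -1.5326 -1.7648]
```

To row units: -0.04 m is -0.1333, 0.03 m is 0.1.

```bash
echo '[[0.1,-0.1333,0,0,1],[0.1,-0.1333,0,0,1],[0.1,-0.1333,0,0,1],[0.1,-0.1333,0,0,1],[0.1,-0.1333,0,0,1]]' | python3 drive.py >/dev/null; echo '[[0.1,-0.1333,0,0,1],[0.1,-0.1333,0,0,1],[0.1,-0.1333,0,0,1],[0.1,-0.1333,0,0,1],[0.1,-0.1333,0,0,1]]' | python3 drive.py; echo '[[0,0,0,0,1],[0,0,0,0,1]]' | python3 drive.py; python3 - <<'E'
from h import *
np.set_printoptions(precision=4,suppress=True)
im,d,c,T=grab('wrist','w1.png'); np.savez('w1.npz',im=im,d=d,T=T)
P=cloud(d,c,T);x,y,z=P[...,0],P[...,1],P[...,2]
for nm,m in (('sq',(x>.3)&(x<.5)&(y>.22)&(y<.42)&(z>.012)&(z<.03)),('blade',(x>.3)&(x<.5)&(y>.22)&(y<.42)&(z>.05)),('tube',(x>.58)&(x<.67)&(y>.18)&(y<.28)&(z>.14))):
    p=P[m]; print(nm,len(p)); 
    if len(p): r=cv2.minAreaRect(p[:,:2].astype(np.float32));print(p.mean(0),np.percentile(p,[2,98],0),r)
E
```

```text
clock: 2.1
tcp_pos: [0.4941, 0.2403, 0.3723]
orientation: [[-0.172, -0.985, -0.001], [-0.985, 0.172, -0.0], [0.0, 0.0, -1.0]]
ft_force: [0.5, 0.9, 0.1]
finger_gap: 0.998
gripper_force: 0.0
clock: 2.3
tcp_pos: [0.4937, 0.2411, 0.3718]
orientation: [[-0.175, -0.985, -0.001], [-0.985, 0.175, -0.001], [0.001, 0.001, -1.0]]
ft_force: [-0.2, -0.3, -0.5]
finger_gap: 1.0
gripper_force: 0.0
sq 1028
[0.4669 0.3424 0.025 ] [[0.3693 0.266  0.0125]
 [0.4979 0.4133 0.0285]] ((0.4537326395511627, 0.36092352867126465), (0.08013088256120682, 0.2015422284603119), 41.095149993896484)
blade 24367
[0.444  0.2275 0.4617] [[0.4192 0.2202 0.3789]
 [0.4701 0.2551 0.4854]] ((0.4662231504917145, 0.24319174885749817), (0.10365810990333557, 0.048544012010097504), 42.32567596435547)
tube 846
[0.6231 0.2317 0.1547] [[0.603  0.2119 0.1407]
 [0.6422 0.2509 0.1619]] ((0.6233080625534058, 0.23195147514343262), (0.0412207692861557, 0.04108840972185135), 40.31535720825195)
```

View pics/w1.png

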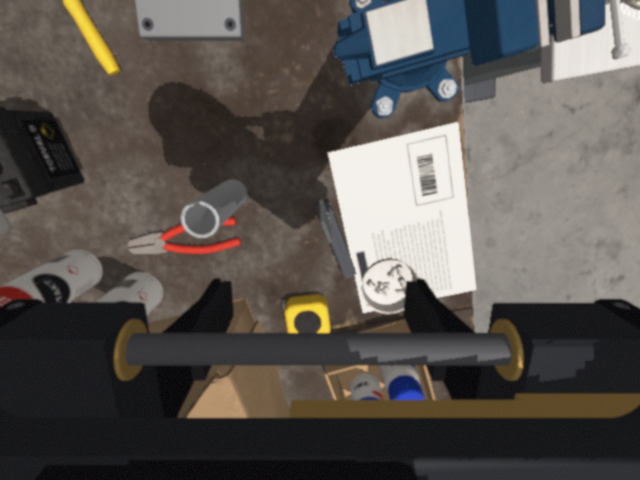

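Tube ring at (200,218), the near plate end along row ~38 (columns 138-242), and the square at (322,200)-(350,275) in the wrist view. Three views agree on the tube at about (0.623, 0.231) with its top at 0.16. I'll go and grip it 40 mm below the top.

To row units: -0.043 m is -0.1433, 0.04 m is 0.1333.

```bash
echo '[[-0.0133,-0.1433,0,0,1],[-0.0133,-0.1433,0,0,1],[-0.0167,-0.1433,0,0,1],[0,0,0,0,1],[0,0,0.1333,0,1]]' | python3 drive.py >/dev/null; echo '[[0,0,0.1667,0,1],[0,0,0.1667,0,1],[0,0,0.1667,0,1],[0,0,0.1333,0,1],[0,0,0.1333,0,1]]' | python3 drive.py >/dev/null;echo '[[0,0,0,0,1],[0,0,0,0,1]]' | python3 drive.py; python3 - <<'E'
from h import *
np.set_printoptions(precision=4,suppress=True)
# fixture from top view
c=calibration('top'); f=np.load('top0.npz'); P=cloud(f['d'],c,f['T']);x,y,z=P[...,0],P[...,1],P[...,2]
im=f['im'].astype(int)
m=(x>.42)&(x<.67)&(y>-.37)&(y<.06)&(z>.016)&(z<.036)
m=cv2.morphologyEx(m.astype(np.uint8),cv2.MORPH_OPEN,np.ones((5,5)))
n,l,st,_=cv2.connectedComponentsWithStats(m);k=1+np.argmax(st[1:,4]);ct=max(cv2.findContours((l==k).astype(np.uint8),0,1)[0],key=cv2.contourArea)
q=np.array([ray(u,v,c,f['T'],.025) for u,v in ct[:,0]])
r=cv2.minAreaRect(q[:,:2].astype(np.float32));print(r);print(cv2.boxPoints(r))
im2,d,c,T=grab('wrist','w2.png');P=cloud(d,c,T);x,y,z=P[...,0],P[...,1],P[...,2]
m=(x>.58)&(x<.67)&(y>.18)&(y<.28)&(z>.14)&(z<.17);p=P[m];print(len(p),p.mean(0),np.percentile(p,[2,98],0))
E
```

```text
clock: 3.55
tcp_pos: [0.6223, 0.2341, 0.1034]
orientation: [[-0.169, -0.986, 0.001], [-0.986, 0.169, -0.001], [0.001, -0.001, -1.0]]
ft_force: [1.4, 0.5, 1.2]
finger_gap: 1.0
gripper_force: 0.0
((0.5885139107704163, -0.15358152985572815), (0.35885706543922424, 0.1298692673444748), 79.89053344726562)
[[ 0.4931 -0.3188]
 [ 0.6209 -0.3416]
 [ 0.6839  0.0117]
 [ 0.5561  0.0345]]
7290 [0.6269 0.2294 0.1527] [[0.6041 0.2112 0.1408]
 [0.6694 0.249  0.1616]]
```

Fixture: the measured size of 359 x 130 mm matches, with its centre at (0.5885, -0.1536) and its y axis at 79.9°. The tool's x axis is already along -y of the fixture. Gripping lightly now.

```bash
echo '[[0,0,0,0,0],[0,0,0,0,0],[0,0,0,0,0],[0,0,0,0,0],[0,0,0,0,0]]' | python3 drive.py 12; echo '[[0,0,0,0,0],[0,0,0,0,0]]' | python3 drive.py
```

```text
clock: 4.1
tcp_pos: [0.6226, 0.2327, 0.1029]
orientation: [[-0.172, -0.985, 0.0], [-0.985, 0.172, 0.0], [-0.0, -0.0, -1.0]]
ft_force: [0.7, -0.9, 0.6]
finger_gap: 0.63
gripper_force: 0.0
clock: 4.3
tcp_pos: [0.6227, 0.2326, 0.1025]
orientation: [[-0.172, -0.985, 0.0], [-0.985, 0.172, -0.0], [0.0, -0.0, -1.0]]
ft_force: [-0.4, -0.6, 0.1]
finger_gap: 0.478
gripper_force: 12.0
```

To row units: 0.016 m is 0.0533, 0.015 m is 0.05.

```bash
echo '[[0.0533,0,-0.005,0,0],[0.0533,0,0.0017,0,0],[0.0533,0,0.0083,0,0],[0.05,0,0.015,0,0],[0.0483,0,0.0217,0,0]]' | python3 drive.py; echo '[[0,0,0,0,0]]' | python3 drive.py;python3 - <<'E'
from h import *
im,d,c,T=grab('side','s2.png'); a=cv2.resize(im[120:260,240:440],(800,560),interpolation=2);cv2.imwrite('pics/s2c.png',a)
E
```

```text
clock: 4.8
tcp_pos: [0.6091, 0.1543, 0.0904]
orientation: [[-0.173, -0.985, 0.0], [-0.985, 0.173, -0.001], [0.001, -0.001, -1.0]]
ft_force: [0.2, -1.5, 1.6]
finger_gap: 0.477
gripper_force: 12.0
clock: 4.9
tcp_pos: [0.6082, 0.1525, 0.0893]
orientation: [[-0.175, -0.985, -0.002], [-0.985, 0.175, -0.003], [0.003, 0.002, -1.0]]
ft_force: [1.1, -1.5, 2.3]
finger_gap: 0.475
gripper_force: 12.0
```

View pics/s2c.png

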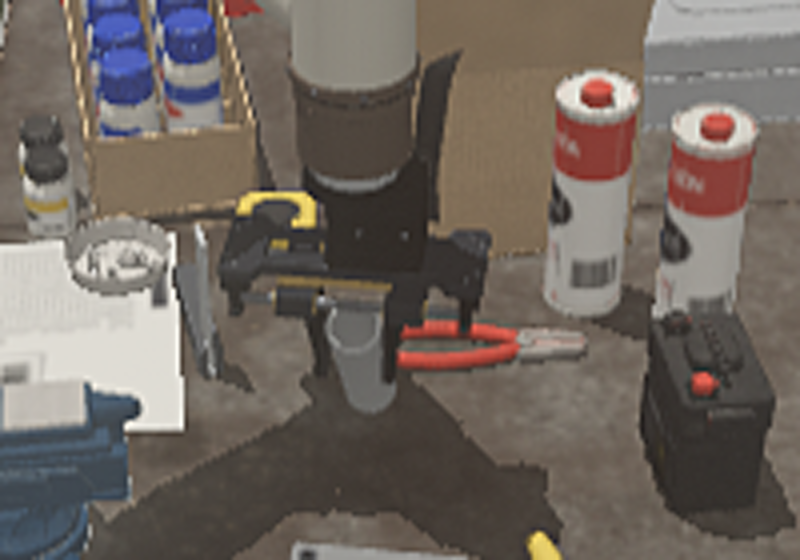

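The tube's ring (355,325) faces the camera and its length is strongly foreshortened, so it has tilted as intended. Pliers and square are untouched. I'll continue the arc.

To row units: 0.0136 m is 0.0453, 0.0128 m is 0.0427.

```bash
echo '[[0.0453,0,0.0267,0,0],[0.0413,0,0.0333,0,0],[0.0367,0,0.0387,0,0],[0.0313,0,0.0427,0,0]]' | python3 drive.py; echo '[[0.0257,0,0.0467,0,0],[0.019,0,0.0483,0,0],[0.0133,0,0.03,0,0],[0,0,0,0,0]]' | python3 drive.py;python3 - <<'E'
from h import *
np.set_printoptions(precision=4,suppress=True)
im,d,c,T=grab('side','s3.png'); a=cv2.resize(im[120:260,240:440],(800,560),interpolation=2);cv2.imwrite('pics/s3c.png',a)
im,d,c,T=grab('wrist','w3.png');P=cloud(d,c,T)
print(P[::40,320][:,:])
E
```

```text
clock: 5.35
tcp_pos: [0.5999, 0.1082, 0.047]
orientation: [[-0.173, -0.985, -0.003], [-0.985, 0.173, -0.002], [0.002, 0.002, -1.0]]
ft_force: [-0.8, -3.9, 0.2]
finger_gap: 0.476
gripper_force: 12.0
clock: 5.75
tcp_pos: [0.5963, 0.0921, 0.0077]
orientation: [[-0.174, -0.985, -0.005], [-0.985, 0.174, -0.002], [0.003, 0.005, -1.0]]
ft_force: [-0.3, -2.6, -2.1]
finger_gap: 0.477
gripper_force: 12.0
[[ 0.5752 -0.0327  0.0256]
 [ 0.5774 -0.0203  0.0249]
 [ 0.5798 -0.0068  0.0264]
 [ 0.5822  0.0072  0.0255]
 [ 0.5848  0.0223  0.0257]
 [ 0.5883  0.0437  0.    ]
 [ 0.5918  0.0637  0.0009]
 [ 0.5932  0.07    0.0351]
 [ 0.5968  0.0909  0.0314]
 [ 0.5926  0.0637  0.0966]
 [ 0.5934  0.0677  0.1055]
 [ 0.5931  0.066   0.118 ]]
```

View pics/w3.png

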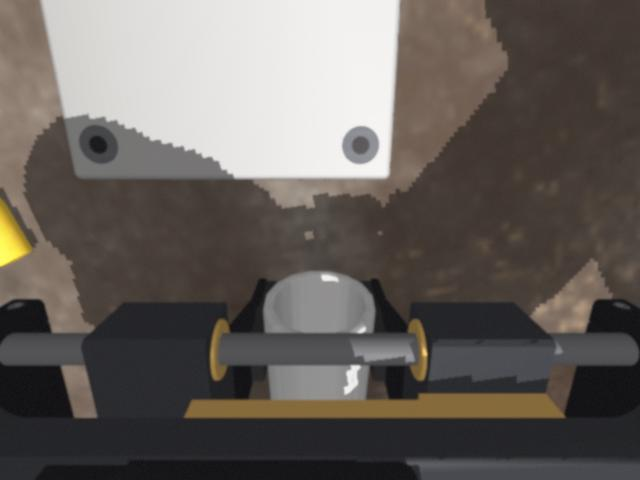

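View pics/s3c.png

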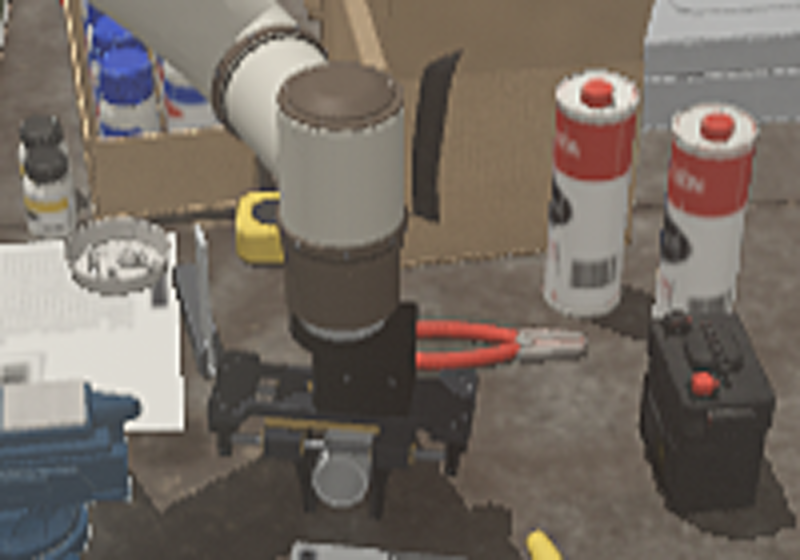

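```bash
python3 - <<'E'
from h import *
np.set_printoptions(precision=4,suppress=True)
im,d,c,T=grab('wrist','w3.png');P=cloud(d,c,T)
print(P[262:340:6,320]); print(P[350:410:6,320])
E
```

```text
[[0.5943 0.0763 0.0005]
 [0.5949 0.0796 0.0005]
 [0.593  0.0672 0.0372]
 [0.5935 0.0703 0.0362]
 [0.5941 0.0737 0.0348]
 [0.5947 0.0768 0.0341]
 [0.5838 0.009  0.1722]
 [0.5957 0.0828 0.0333]
 [0.5962 0.0859 0.033 ]
 [0.5969 0.0899 0.0311]
 [0.5975 0.0932 0.0306]
 [0.598  0.0961 0.0309]
 [0.5921 0.0597 0.0928]]
[[0.5924 0.0614 0.0971]
 [0.5926 0.0624 0.0981]
 [0.593  0.0649 0.0971]
 [0.5966 0.0867 0.0708]
 [0.597  0.0891 0.0709]
 [0.5976 0.0924 0.0698]
 [0.5983 0.0962 0.0682]
 [0.5988 0.0996 0.0672]
 [0.5993 0.1024 0.067 ]
 [0.5937 0.0683 0.1073]]
```

The tube lies nearly flat along the tool's x axis, but it slid up in the pads and is still about 12° off level. I'll ease the grip so it settles.

```bash
echo '[[0,0,0,0,0],[0,0,0,0,0],[0,0,0,0,0]]' | python3 drive.py 3;  python3 - <<'E'
from h import *
np.set_printoptions(precision=4,suppress=True)
im,d,c,T=grab('wrist','w4.png');P=cloud(d,c,T)
print(P[268:340:12,320]); print(P[362:410:8,320])
E
```

```text
clock: 6.2
tcp_pos: [0.5984, 0.0938, 0.0106]
orientation: [[-0.172, -0.985, 0.001], [-0.985, 0.172, 0.0], [-0.0, -0.001, -1.0]]
ft_force: [-0.2, -1.2, -2.8]
finger_gap: 0.481
gripper_force: 3.0
[[0.5962 0.081  0.0002]
 [0.5947 0.0715 0.0362]
 [0.5957 0.0773 0.0356]
 [0.5968 0.0839 0.0338]
 [0.5978 0.0898 0.0337]
 [0.5991 0.0972 0.0314]]
[[0.5938 0.065  0.0988]
 [0.5978 0.0889 0.071 ]
 [0.5985 0.0932 0.0697]
 [0.5992 0.097  0.0692]
 [0.5999 0.1012 0.0683]
 [0.5945 0.0693 0.1073]]
```

To row units: 0.004 m is 0.0133, 0.002 m is 0.0067.

```bash
echo '[[0,0,0.0133,0,0],[0,0,0.0067,0,0],[0,0,0,0,0],[0,0,0,0,0.49],[0,0,0,0,0.5]]' | python3 drive.py 3; echo '[[0,0,0,0,0.52],[0,0,0,0,0.52],[0,0,0,0,0.52]]' | python3 drive.py;  python3 - <<'E'
from h import *
np.set_printoptions(precision=4,suppress=True)
im,d,c,T=grab('wrist','w5.png');P=cloud(d,c,T)
print(P[268:340:12,320]); print(P[362:410:8,320])
E
```

```text
clock: 6.75
tcp_pos: [0.5994, 0.0942, 0.005]
orientation: [[-0.172, -0.985, 0.003], [-0.985, 0.172, 0.001], [-0.001, -0.002, -1.0]]
ft_force: [-0.2, -0.6, 0.2]
finger_gap: 0.495
gripper_force: 0.1
clock: 7.05
tcp_pos: [0.5985, 0.0938, 0.0045]
orientation: [[-0.172, -0.985, 0.001], [-0.985, 0.172, 0.0], [-0.0, -0.001, -1.0]]
ft_force: [-0.3, -0.7, -0.5]
finger_gap: 0.516
gripper_force: 0.0
[[0.5956 0.0765 0.0048]
 [0.5939 0.0661 0.0419]
 [0.5947 0.0707 0.0426]
 [0.5956 0.076  0.0422]
 [0.5965 0.0812 0.0424]
 [0.5975 0.0867 0.0421]]
[[0.594  0.0656 0.0917]
 [0.601  0.1069 0.0417]
 [0.6017 0.1108 0.0417]
 [0.6024 0.1148 0.0418]
 [0.6031 0.119  0.0418]
 [0.5946 0.069  0.1014]]
```

To row units: -0.02 m is -0.0667, -0.01 m is -0.0333.

```bash
python3 - <<'E'
from h import *
np.set_printoptions(precision=4,suppress=True)
f=cv2.imread('pics/w5.png');im,d,c,T=grab('wrist');P=cloud(d,c,T)
s=manip.state();R=s['orientation'];t=s['tcp_pos']
for u in (300,310,320,330,340):
    L=(P[255:330,u]-t)@R; z=P[255:330,u,2]; ok=(z>.03)&(z<.05); print(u,L[ok][:,0].max(),z[ok].max(),L[ok][:,1].mean())
E
echo '[[-0.0333,0,-0.0067,0,0.6],[-0.0667,0,0,0,0.6],[-0.0667,0,0,0,0.6],[0,0,0,0,0.6]]' | python3 drive.py
```

```text
300 0.028217809400313234 0.04164093208275427 -0.008252987300796457
310 0.028111327155910484 0.043420720282427536 -0.004227216018446275
320 0.028383687589163462 0.04320325229791146 -0.00029946306000929465
330 0.028327198487300642 0.04274823195728224 0.003638355315827324
340 0.028221091654855215 0.04162463398464375 0.007657465574675868
clock: 7.55
tcp_pos: [0.6081, 0.1466, 0.0064]
orientation: [[-0.168, -0.986, 0.002], [-0.986, 0.168, 0.001], [-0.001, -0.002, -1.0]]
ft_force: [-0.4, 0.4, 0.7]
finger_gap: 0.598
gripper_force: 0.0
```

To row units: -0.04 m is -0.1333, 0.03 m is 0.1.

```bash
echo '[[0,0,0,0,0],[0,0,0,0,0],[0,0,0,0,0],[0,0,0,0,0],[0,0,0,0,0]]' | python3 drive.py 30; echo '[[0,0,-0.0667,0,0],[0,0,-0.1333,0,0],[0,0,-0.1333,0,0],[0,0,-0.1333,0,0],[0.0667,0,0,0,0]]' | python3 drive.py; echo '[[0.1333,-0.02,0,0,0],[0.1333,-0.02,0,0,0],[0.1333,-0.02,0,0,0],[0.1,-0.02,0,0,0],[0.0333,-0.0067,0,0,0]]' | python3 drive.py > /dev/null; echo '[[0,0,0,0,0],[0,0,0,0,0]]' | python3 drive.py; python3 - <<'E'
from h import *
np.set_printoptions(precision=4,suppress=True)
im,d,c,T=grab('wrist','w6.png');np.savez('w6.npz',im=im,d=d,T=T)
E
```

```text
clock: 8.05
tcp_pos: [0.6066, 0.1428, 0.006]
orientation: [[-0.173, -0.985, -0.0], [-0.985, 0.173, 0.0], [-0.0, 0.0, -1.0]]
ft_force: [-0.7, 2.2, -0.6]
finger_gap: 0.47
gripper_force: 30.0
clock: 8.55
tcp_pos: [0.6072, 0.125, 0.1518]
orientation: [[-0.169, -0.985, 0.012], [-0.986, 0.169, 0.004], [-0.006, -0.011, -1.0]]
ft_force: [1.6, 0.7, -5.2]
finger_gap: 0.468
gripper_force: 30.0
clock: 9.25
tcp_pos: [0.6003, -0.0392, 0.1446]
orientation: [[-0.173, -0.985, -0.003], [-0.985, 0.173, 0.0], [0.0, 0.003, -1.0]]
ft_force: [0.4, -0.1, -6.9]
finger_gap: 0.475
gripper_force: 30.0
```

View pics/w6.png

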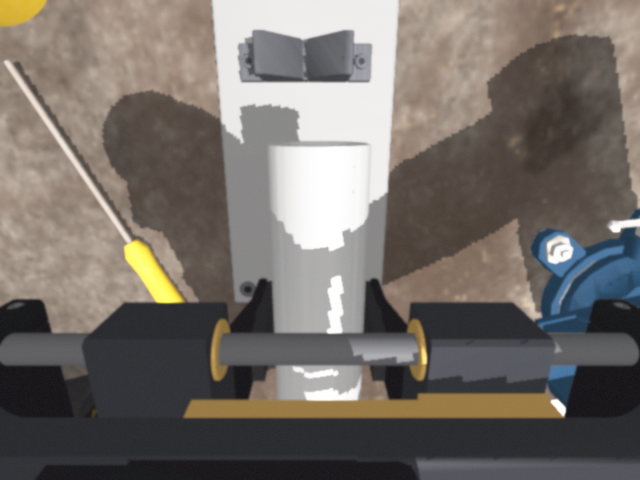

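The tube (columns 270-370) is held above the plate, whose edges run (215,0)-(233,300) and (397,0)-(383,280). The open-end vee block is at rows 30-82.

```bash
python3 - <<'E'
from h import *
np.set_printoptions(precision=4,suppress=True)
f=np.load('w6.npz');c=calibration('wrist');T=f['T'];P=cloud(f['d'],c,T)
H=np.array(c['hand_eye']);L=cloud(f['d'],c,H)  # tool coords
yf=np.array([.1755,.9845]);xf=np.array([.9845,-.1755])
z=P[...,2]
rows=[]
for v in list(range(5,28,4))+list(range(85,140,6))+list(range(150,290,10)):
    m=np.nonzero((z[v]>.012)&(z[v]<.038))[0]; m=m[(m>190)&(m<420)]
    rows.append((ray(m.min()-.5,v,c,T,.025),ray(m.max()+.5,v,c,T,.025)))
rows=np.array(rows);A=rows[:,0,:2];B=rows[:,1,:2];w=np.linalg.norm((A-B),axis=1);print(w)
g=abs((A-B)@xf)
ok=abs(g-.13)<.003;M=(A+B)[ok]/2
k=np.polyfit(M[:,1],M[:,0],1);print('centre line: x=%.4f*y+%.4f'%tuple(k),'yaw tan',ok.sum(), 'expected slope',.1755/.9845, 'x at y=-.1536:',np.polyval(k,-.1536))
# far end of block top (vee tops)
m=(z>.055)&(z<.08)&(np.arange(480)[:,None]<100)
p=P[m];q=(p[:,:2]-[.5885,-.1536]);print('block',len(p),'yf',np.percentile(q@yf,[1,99]),'xf',np.percentile(q@xf,[1,99]),'z',np.percentile(p[:,2],99))
# tube
m=(z>.1)&(np.arange(480)[:,None]<300)&(np.arange(480)[:,None]>130)&(abs(np.arange(640)-320)<60)
t=L[m];print('tube tool x',np.percentile(t[:,0],[1,99.5]))
for a in np.arange(.02,.075,.01):
    s=t[abs(t[:,0]-a)<.003];print(a,s[:,1].min(),s[:,1].max(),s[:,2].min())
# plate near end
E
```

```text
[0.1289 0.1293 0.129  0.1294 0.1291 0.1288 0.129  0.1289 0.1295 0.1286
 0.1293 0.1291 0.129  0.1289 0.1288 0.1294 0.129  0.1294 0.1289 0.1292
 0.1295 0.129  0.1293 0.1288 0.1292 0.1295 0.129  0.1293 0.1288 0.1291]
centre line: x=0.1783*y+0.6174 yaw tan 30 expected slope 0.17826307770441846 x at y=-.1536: 0.5899937549969724
block 3490 yf [-0.0229  0.0009] xf [-0.028   0.0309] z 0.07346959808907468
tube tool x [0.0107 0.078 ]
0.02 -0.0213017585959473 0.01969300012820171 -0.037803495641701976
0.03 -0.02136786564819591 0.01980242813800447 -0.03794883075955731
0.039999999999999994 -0.021356138462721094 0.01986739202538642 -0.03809079762669369
0.049999999999999996 -0.02128217229850503 0.019883926025849874 -0.037661164347137246
0.06 -0.02129497704531068 0.019880562296030215 -0.03785101520917558
0.06999999999999999 -0.021320677526932445 0.020012815269873575 -0.038062052607134175
```

Units first: shifts go in shares of 0.3 m and turns go in shares of pi rad. So 0.04 m is 0.1333, 0.03 m is 0.1.

```bash
echo '[[0.1333,-0.0067,0,0,0],[0.1333,-0.0067,0,0,0],[0.1333,-0.0067,0,0,0],[0.1,-0.0067,0,0,0],[0.06,-0.0033,0,0,0]]' | python3 drive.py>/dev/null; echo '[[0,0,0,0,0],[0,0,0,0,0],[0,0,0,0,0]]' | python3 drive.py; python3 - <<'E'
from h import *
s=manip.state();t=s['tcp_pos'];R=s['orientation'];D=np.array([.5800,-.2058,.075])-t
print((D@R).round(4), R[:2,0])
E
```

```text
clock: 10.1
tcp_pos: [0.5816, -0.2046, 0.1459]
orientation: [[-0.17, -0.985, -0.0], [-0.985, 0.17, 0.0], [-0.0, 0.0, -1.0]]
ft_force: [0.9, 0.2, -6.2]
finger_gap: 0.473
gripper_force: 30.0
[0.0014 0.0014 0.0709] [-0.1704813  -0.98536086]
```

To row units: 0.025 m is 0.0833, 0.015 m is 0.05, 0.004 rad is 0.0013.

```bash
echo '[[0.0033,0.0033,0.0833,0.0013,0],[0,0,0.0833,0,0],[0,0,0.05,0,0],[0,0,0,0,0],[0,0,0,0,0]]' | python3 drive.py; echo '[[0,0,0.0133,0,0],[0,0,0.01,0,0],[0,0,0.01,0,0],[0,0,0,0,0]]' | python3 drive.py
```

```text
clock: 10.6
tcp_pos: [0.581, -0.2062, 0.0816]
orientation: [[-0.174, -0.985, 0.001], [-0.985, 0.174, -0.001], [0.001, -0.001, -1.0]]
ft_force: [0.1, 0.6, -6.4]
finger_gap: 0.475
gripper_force: 30.0
clock: 11.0
tcp_pos: [0.5799, -0.2068, 0.0709]
orientation: [[-0.176, -0.984, -0.001], [-0.984, 0.176, 0.0], [-0.0, 0.001, -1.0]]
ft_force: [0.2, -0.7, -6.6]
finger_gap: 0.473
gripper_force: 30.0
```

```bash
echo '[[0,0,0,0,0]]' | python3 drive.py; python3 - <<'E'
from h import *
im,d,c,T=grab('side','s4.png'); a=cv2.resize(im[220:370,260:400],(800,600)[::1],interpolation=2);cv2.imwrite('pics/s4c.png',a)
E
```

```text
clock: 11.1
tcp_pos: [0.5802, -0.207, 0.0712]
orientation: [[-0.176, -0.984, 0.0], [-0.984, 0.176, -0.0], [0.0, -0.0, -1.0]]
ft_force: [0.2, -0.3, -7.0]
finger_gap: 0.47
gripper_force: 30.0
```

View pics/s4c.png

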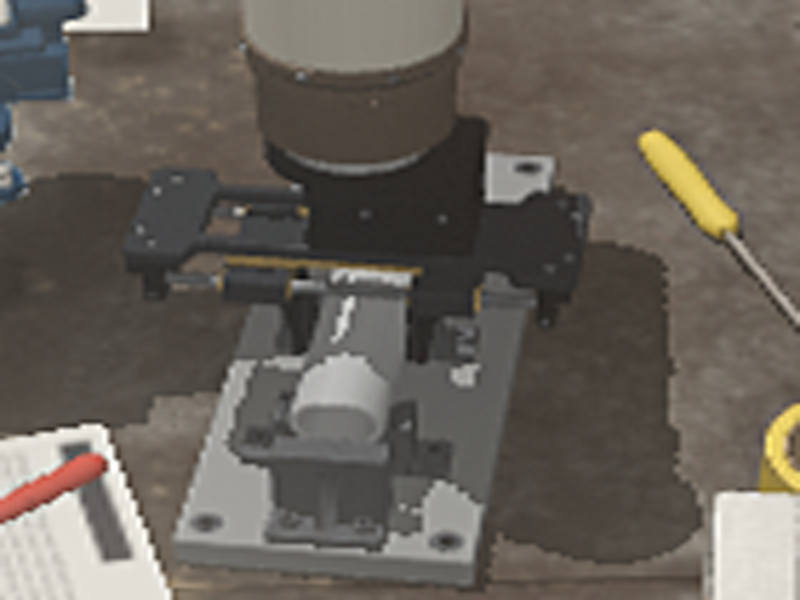

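The tube hangs just above the vees, centred and short of the stop. I'll lower it slowly until contact.

To row units: 0.002 m is 0.0067.

```bash
echo '[[0,0,0.0067,0,0],[0,0,0.0067,0,0],[0,0,0.0067,0,0],[0,0,0,0,0]]' | python3 drive.py|sed -n '2p;4p'; echo '[[0,0,0.0033,0,0],[0,0,0.0033,0,0],[0,0,0,0,0]]' | python3 drive.py|sed -n '2p;4p'; 
```

```text
tcp_pos: [0.5799, -0.2068, 0.0646]
ft_force: [-0.1, 0.4, -7.5]
tcp_pos: [0.5802, -0.2068, 0.063]
ft_force: [0.4, 0.1, -7.5]
```

To row units: 0.001 m is 0.0033.

```bash
echo '[[0,0,0.0033,0,0],[0,0,0.0033,0,0],[0,0,0,0,0]]' | python3 drive.py|sed -n '2p;4p'
```

```text
tcp_pos: [0.5804, -0.2069, 0.0624]
ft_force: [-3.4, 0.6, 2.5]
```

To row units: -0.05 m is -0.1667, -0.04 m is -0.1333.

```bash
echo '[[0,0,0,0,0],[0,0,0,0,0],[0,0,0,0,0.49],[0,0,0,0,0.55],[0,0,0,0,0.7]]' | python3 drive.py 4; echo '[[0,0,0,0,0.85],[0,0,0,0,0.95],[0,0,-0.0667,0,0.95],[0,0,-0.1333,0,0.95],[0,0,-0.1667,0,0.95]]' | python3 drive.py; echo '[[0,0,-0.1667,0,0.95],[0,0,-0.1333,0,0.95],[-0.1667,0,0,0,0.95],[-0.1667,0,0,0,0.95],[-0.1667,0,0,0,0.95]]' | python3 drive.py; echo '[[0,0,0,0,0.95],[0,0,0,0,0.95]]' | python3 drive.py; python3 - <<'E'
from h import *
np.set_printoptions(precision=4,suppress=True)
im,d,c,T=grab('wrist','w7.png');P=cloud(d,c,T);np.savez('w7.npz',im=im,d=d,T=T)
yf=np.array([.1755,.9845]);xf=np.array([.9845,-.1755]);q=P[...,:2]-[.5893,-.1526];Y=q@yf;X=q@xf;z=P[...,2]
for a in np.arange(-.12,.03,.02):
    m=(abs(Y-a)<.003)&(abs(X)<.03)&(z>.05)&(z<.12)
    if m.sum(): print(a.round(3),'ztop',np.percentile(z[m],98),'xmid',X[m&(z>.08)].min(),X[m&(z>.08)].max())
m=(abs(X)<.01)&(z>.085)&(z<.12);print('ends',Y[m].min(),Y[m].max())
E
```

```text
clock: 12.65
tcp_pos: [0.5818, -0.2072, 0.0617]
orientation: [[-0.176, -0.984, 0.003], [-0.984, 0.176, -0.001], [0.0, -0.003, -1.0]]
ft_force: [0.1, 0.2, 0.0]
finger_gap: 0.576
gripper_force: 0.0
clock: 13.15
tcp_pos: [0.5791, -0.2067, 0.1703]
orientation: [[-0.176, -0.984, -0.005], [-0.984, 0.176, 0.001], [0.0, 0.005, -1.0]]
ft_force: [1.6, -0.2, -0.1]
finger_gap: 0.932
gripper_force: 0.0
clock: 13.65
tcp_pos: [0.6069, -0.058, 0.262]
orientation: [[-0.177, -0.984, 0.002], [-0.984, 0.177, 0.0], [-0.001, -0.002, -1.0]]
ft_force: [0.8, 0.6, 0.1]
finger_gap: 0.948
gripper_force: 0.0
clock: 13.85
tcp_pos: [0.6069, -0.0579, 0.2612]
orientation: [[-0.174, -0.985, 0.0], [-0.985, 0.174, -0.0], [0.0, -0.0, -1.0]]
ft_force: [-0.2, -0.1, 0.2]
finger_gap: 0.952
gripper_force: 0.0
-0.08 ztop 0.09922808053628542 xmid -0.019573344032743932 0.020750327985744287
-0.06 ztop 0.09917736473189935 xmid -0.019114614169095528 0.021106233955523596
-0.04 ztop 0.09907485917491526 xmid -0.019723165507980076 0.02050079926812027
-0.02 ztop 0.09878600174213789 xmid -0.01916189494764651 0.020831722388487295
0.0 ztop 0.09878910887945937 xmid -0.01969347940412833 0.021242851648683492
0.02 ztop 0.09909495625811925 xmid -0.019152609706247898 0.020590978793943598
ends -0.08326966086751822 0.026751919725026975
```

View pics/w7.png

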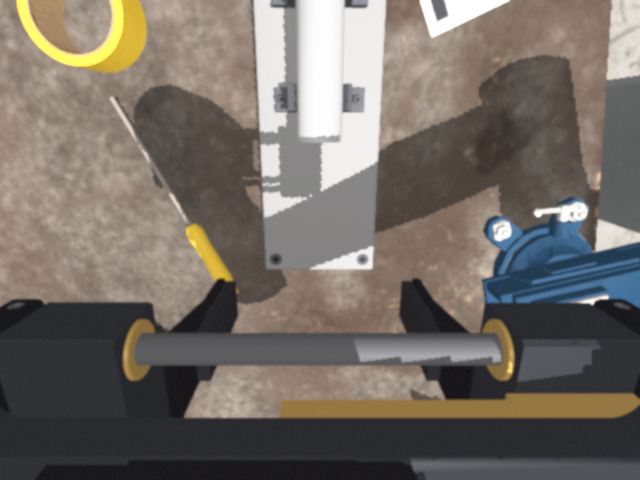

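The tube lies level in both vees (top at 0.099) with its free end at y_f ≈ +27 mm, about 7 mm short of home. Plate end is at row 268, tube end at (320,138). Next, a closer look at the square.

To row units: -0.035 m is -0.1167, 0.026 m is 0.0867.

```bash
echo '[[-0.1167,0.0867,0,0,0.95],[-0.1167,0.0867,0,0,0.95],[-0.1167,0.0867,0,0,0.95],[-0.1167,0.0867,0,0,0.95],[-0.1167,0.0867,0,0,0.95]]' | python3 drive.py>/dev/null; echo '[[-0.1167,0.0867,0,0,0.95],[-0.1167,0.0867,0,0,0.95],[-0.1167,0.0867,0,0,0.95],[-0.1067,0.0867,0,0,0.95],[0,0,0,0,0.95]]' | python3 drive.py>/dev/null;  echo '[[0,0,0,0,0.95],[0,0,0,0,0.95]]' | python3 drive.py; python3 - <<'E'
from h import *
np.set_printoptions(precision=4,suppress=True)
im,d,c,T=grab('wrist','w8.png');P=cloud(d,c,T);np.savez('w8.npz',im=im,d=d,T=T)
x,y,z=P[...,0],P[...,1],P[...,2]
reg=(x>.36)&(x<.47)&(y>.22)&(y<.42)
dark=im.max(2)<120
for nm,m in (('stocktop',reg&(z>.018)&(z<.034)&dark),('blade',reg&(z>.045)&(z<.15))):
    m=cv2.morphologyEx(m.astype(np.uint8),cv2.MORPH_OPEN,np.ones((3,3)))
    n,l,st,_=cv2.connectedComponentsWithStats(m)
    for k in np.argsort(-st[1:,4])[:4]+1:
        p=P[l==k]; print(nm,st[k],p.mean(0),np.percentile(p,[1,99],0).ravel(),cv2.minAreaRect(p[:,:2].astype(np.float32)))
E
```

```text
clock: 15.1
tcp_pos: [0.4319, 0.2879, 0.2612]
orientation: [[-0.178, -0.984, 0.0], [-0.984, 0.178, -0.0], [0.0, -0.0, -1.0]]
ft_force: [-0.3, 0.7, -0.9]
finger_gap: 0.949
gripper_force: 0.0
stocktop [296 251  15  35 216] [0.4661 0.3677 0.0256] [0.4605 0.3425 0.0187 0.4699 0.3865 0.0286] ((0.465311199426651, 0.3642701804637909), (0.009450087323784828, 0.04619598016142845), 0.4414089322090149)
```

```bash
cat > sq.py <<'E'
from h import *
np.set_printoptions(precision=4,suppress=True)
import sys
f=np.load(sys.argv[1]);im,d,T=f['im'],f['d'],f['T'];c=calibration('wrist');P=cloud(d,c,T)
x,y,z=P[...,0],P[...,1],P[...,2]
reg=(x>.42)&(x<.54)&(y>.22)&(y<.44)&(np.arange(480)[:,None]<400)
for nm,m in (('stocktop',reg&(z>.018)&(z<.034)),('blade',reg&(z>.045)&(z<.15)),('bladetop',reg&(z>.12)&(z<.14))):
    m=cv2.morphologyEx(m.astype(np.uint8),cv2.MORPH_OPEN,np.ones((3,3)))
    n,l,st,_=cv2.connectedComponentsWithStats(m)
    for k in np.argsort(-st[1:,4])[:2]+1:
        p=P[l==k]; ct=max(cv2.findContours((l==k).astype(np.uint8),0,1)[0],key=cv2.contourArea)
        h=.026 if nm=='stocktop' else .13
        q=np.array([ray(u,v,c,T,h) for u,v in ct[:,0]]);
        print(nm,st[k],p.mean(0),np.percentile(p,[1,99],0).ravel()); r=cv2.minAreaRect(q[:,:2].astype(np.float32));print(r);print(cv2.boxPoints(r))
E
python3 sq.py w8.npz; python3 sq.py w1.npz
```

```text
stocktop [ 263  190   49   99 1565] [0.4789 0.331  0.0262] [0.4614 0.2657 0.0186 0.4931 0.3871 0.0303]
((0.4808186888694763, 0.3263612985610962), (0.02167234569787979, 0.12604184448719025), 11.390092849731445)
[[0.4578 0.386 ]
 [0.4826 0.2624]
 [0.5039 0.2667]
 [0.479  0.3903]]
stocktop [254 314  24  17 212] [0.5239 0.4245 0.0273] [0.5136 0.419  0.0183 0.5391 0.438  0.0338]
((0.5238850712776184, 0.4257955253124237), (0.0184235330671072, 0.03338102996349335), 52.00410461425781)
[[0.5051 0.4288]
 [0.5314 0.4083]
 [0.5427 0.4228]
 [0.5164 0.4433]]
blade [242 197  30  49 863] [0.4896 0.2783 0.1006] [0.486  0.2656 0.0463 0.4954 0.2926 0.1317]
((0.48288074135780334, 0.27280285954475403), (0.024052990600466728, 0.03811870515346527), 11.164823532104492)
[[0.4674 0.2892]
 [0.4748 0.2518]
 [0.4984 0.2564]
 [0.491  0.2938]]
bladetop [242 213  19  33 287] [0.4904 0.2788 0.1286] [0.4862 0.2656 0.1206 0.4953 0.2928 0.132 ]
((0.4900519847869873, 0.27855950593948364), (0.0077525596134364605, 0.02960047870874405), 11.164823532104492)
[[0.4834 0.2923]
 [0.4891 0.2633]
 [0.4967 0.2648]
 [0.491  0.2938]
[... 399 characters left out ...]
.4234399199485779), (0.01180308684706688, 0.030064743012189865), 63.27511215209961)
[[0.5098 0.4249]
 [0.5367 0.4114]
 [0.542  0.422 ]
 [0.5151 0.4355]]
blade [321 207  12  36 244] [0.4909 0.2764 0.1071] [0.4864 0.2656 0.0483 0.4957 0.2924 0.1316]
((0.49049365520477295, 0.27067315578460693), (0.010453996248543262, 0.044902503490448), 8.239106178283691)
[[0.4821 0.2921]
 [0.4885 0.2477]
 [0.4989 0.2492]
 [0.4924 0.2936]]
bladetop [321 220  12  23 118] [0.4912 0.2782 0.1293] [0.4866 0.2657 0.1206 0.4959 0.2925 0.1316]
((0.49123117327690125, 0.27828389406204224), (0.005737712141126394, 0.03023313730955124), 11.314663887023926)
[[0.4855 0.2925]
 [0.4914 0.2629]
 [0.497  0.264 ]
 [0.4911 0.2937]]
```

The square's stock measures 20 x 125 mm with its top at 0.026 and the blade top at 0.13, and both wrist places agree. I'll turn to it and check the neighbours.

To row units: -0.13 rad is -0.0414.

```bash
echo '[[0,0,0,-0.0414,0.5],[0,0,0,-0.0414,0.5],[0,0,0,-0.0376,0.5],[0,0,0,0,0.5],[0,0,0,0,0.5]]' | python3 drive.py; python3 - <<'E'
from h import *
np.set_printoptions(precision=4,suppress=True)
s=manip.state();t=s['tcp_pos'];R=s['orientation'];D=np.array([.4754,.3517,.06])-t
print((D@R), np.degrees(np.arctan2(R[1,0],R[0,0])))
a=np.radians(-78.6);ex=np.array([np.cos(a),np.sin(a)]);ey=np.array([np.sin(a),-np.cos(a)])
for n in('top0','w8'):
    f=np.load(n+'.npz');P=cloud(f['d'],calibration('top' if n=='top0' else 'wrist'),f['T']);q=P[...,:2]-[.4754,.3517];X=q@ex;Y=q@ey;z=P[...,2]
    for lo,hi in((-.1,-.06),(-.06,-.035),(-.035,-.014),(.014,.035),(.035,.06),(.06,.1)):
        for w in (.014,.045):
            m=(abs(X)<w)&(Y>lo)&(Y<hi)&(z<.2);print(n,lo,hi,w,m.sum(),np.percentile(z[m],[50,99]) if m.sum() else '')
E
```

```text
clock: 15.65
tcp_pos: [0.4317, 0.2882, 0.2612]
orientation: [[0.195, -0.981, -0.0], [-0.981, -0.195, -0.0], [0.0, 0.0, -1.0]]
ft_force: [0.1, 0.1, 0.0]
finger_gap: 0.583
gripper_force: 0.0
[-0.0537 -0.0552  0.2012] -78.72849512071559
top0 -0.1 -0.06 0.014 141 [-0.0002  0.0056]
top0 -0.1 -0.06 0.045 459 [-0.0004  0.0058]
top0 -0.06 -0.035 0.014 92 [-0.0006  0.0047]
top0 -0.06 -0.035 0.045 289 [-0.0008  0.0066]
top0 -0.035 -0.014 0.014 75 [-0.0012  0.0067]
top0 -0.035 -0.014 0.045 247 [-0.0005  0.0066]
top0 0.014 0.035 0.014 76 [0.0007 0.0063]
top0 0.014 0.035 0.045 248 [0.0006 0.0208]
top0 0.035 0.06 0.014 92 [0.0003 0.0059]
top0 0.035 0.06 0.045 295 [0.0008 0.0164]
top0 0.06 0.1 0.014 152 [0.0009 0.0073]
top0 0.06 0.1 0.045 478 [0.0007 0.0184]
w8 -0.1 -0.06 0.014 544 [0.0007 0.0025]
w8 -0.1 -0.06 0.045 1824 [0.0007 0.0025]
w8 -0.06 -0.035 0.014 398 [0.0007 0.0025]
w8 -0.06 -0.035 0.045 1179 [0.0007 0.0025]
w8 -0.035 -0.014 0.014 284 [0.0006 0.0023]
w8 -0.035 -0.014 0.045 810 [0.0007 0.0024]
w8 0.014 0.035 0.014 352 [0.0018 0.0034]
w8 0.014 0.035 0.045 1141 [0.0018 0.0229]
w8 0.035 0.06 0.014 420 [0.0017 0.0036]
w8 0.035 0.06 0.045 1375 [0.0018 0.0232]
w8 0.06 0.1 0.014 691 [0.0017 0.0036]
w8 0.06 0.1 0.045 2284 [0.0018 0.0225]
```

To row units: 0.05 m is 0.1667, 0.04 m is 0.1333.

```bash
echo '[[-0.09,-0.0917,0,0,0.5],[-0.09,-0.0917,0.0333,0,0.5],[0,0,0.1333,0,0.5],[0,0,0.1667,0,0.5],[0,0,0.1667,0,0.5]]' | python3 drive.py>/dev/null; echo '[[0,0,0.1667,0,0.5],[0,0,0.0667,0,0.5],[0,0,0,0,0.5],[0,0,0,0,0.5]]' | python3 drive.py;python3 - <<'E'
from h import *
s=manip.state();t=s['tcp_pos'];R=s['orientation'];D=np.array([.4754,.3517,.004])-t
print((D@R).round(4))
E
```

```text
clock: 16.55
tcp_pos: [0.4752, 0.3533, 0.0418]
orientation: [[0.199, -0.98, 0.001], [-0.98, -0.199, 0.0], [-0.0, -0.001, -1.0]]
ft_force: [0.0, 0.8, 1.3]
finger_gap: 0.503
gripper_force: 0.0
[0.0016 0.0002 0.0378]
```

To row units: 0.02 m is 0.0667, 0.005 m is 0.0167.

```bash
echo '[[0.005,0,0.0667,0,0.5],[0,0,0.04,0,0.5],[0,0,0.0167,0,0.5],[0,0,0,0,0.5],[0,0,0,0,0]]' | python3 drive.py 15; echo '[[0,0,0,0,0],[0,0,0,0,0],[0,0,0,0,0],[0,0,0,0,0]]' | python3 drive.py 50; echo '[[0,0,0,0,0]]' | python3 drive.py 55
```

```text
clock: 17.05
tcp_pos: [0.4752, 0.3521, 0.005]
orientation: [[0.2, -0.98, 0.001], [-0.98, -0.2, 0.001], [-0.001, -0.001, -1.0]]
ft_force: [1.3, 0.3, 0.9]
finger_gap: 0.462
gripper_force: 0.0
clock: 17.45
tcp_pos: [0.4752, 0.3521, 0.0047]
orientation: [[0.2, -0.98, 0.001], [-0.98, -0.2, 0.001], [-0.001, -0.001, -1.0]]
ft_force: [1.0, 0.3, 0.7]
finger_gap: 0.227
gripper_force: 50.2
clock: 17.55
tcp_pos: [0.4752, 0.3521, 0.0047]
orientation: [[0.2, -0.98, 0.001], [-0.98, -0.2, 0.001], [-0.001, -0.001, -1.0]]
ft_force: [-0.1, 0.3, 2.2]
finger_gap: 0.223
gripper_force: 55.2
```

To row units: -0.04 m is -0.1333, -0.035 m is -0.1167, 0.14 rad is 0.0446.

```bash
echo '[[0,0,-0.05,0,0],[0,0,-0.1,0,0],[0,0,-0.1333,0.0318,0],[0,0,-0.1167,0.0446,0],[0,0,0,0.0436,0]]' | python3 drive.py; echo '[[0,0,0,0,0],[0.1,-0.06,0,0,0],[0.1333,-0.08,0,0,0],[0.1333,-0.08,0,0,0],[0.1333,-0.08,0,0,0]]' | python3 drive.py; echo '[[0.1333,-0.08,0,0,0],[0.1333,-0.08,0,0,0],[0.1333,-0.08,0,0,0],[0.1333,-0.08,0,0,0],[0.1,-0.05,0,0,0]]' | python3 drive.py >/dev/null;echo '[[0,0,0,0,0],[0,0,0,0,0]]' | python3 drive.py; python3 - <<'E'
from h import *
s=manip.state();t=s['tcp_pos'];R=s['orientation'];D=np.array([.6129,-.0212,.035])-t
print((D@R).round(4),np.degrees(np.arctan2(R[1,0],R[0,0])))
im,d,c,T=grab('wrist','w9.png');np.savez('w9.npz',im=im,d=d,T=T)
P=cloud(d,c,T);L=cloud(d,c,np.array(c['hand_eye']));z=P[...,2]
np.set_printoptions(precision=4,suppress=True)
m=(L[...,0]>.03)&(L[...,0]<.12)&(abs(L[...,1])<.03)&(L[...,2]<-.02)&(np.arange(480)[:,None]<340)
n,l,st,_=cv2.connectedComponentsWithStats(m.astype(np.uint8))
for k in range(1,n):
    if st[k,4]>60: print(st[k],L[l==k].mean(0),np.percentile(L[l==k],[1,99],0).ravel())
E
```

```text
clock: 18.05
tcp_pos: [0.4764, 0.3535, 0.1287]
orientation: [[-0.18, -0.984, 0.006], [-0.984, 0.18, 0.007], [-0.008, -0.005, -1.0]]
ft_force: [1.7, 1.7, -5.3]
finger_gap: 0.224
gripper_force: 55.2
clock: 18.55
tcp_pos: [0.5355, 0.1859, 0.1216]
orientation: [[-0.172, -0.985, -0.005], [-0.985, 0.172, -0.002], [0.003, 0.005, -1.0]]
ft_force: [0.9, 1.2, -5.0]
finger_gap: 0.225
gripper_force: 55.2
clock: 19.25
tcp_pos: [0.6112, -0.0193, 0.1214]
orientation: [[-0.176, -0.984, -0.006], [-0.984, 0.176, -0.0], [0.001, 0.006, -1.0]]
ft_force: [0.2, 0.0, -4.7]
finger_gap: 0.228
gripper_force: 55.2
[ 0.0014 -0.0025  0.0864] -100.11667197922017
[  190    91   265   249 17520] [ 0.0697 -0.0001 -0.1337] [ 0.0337 -0.0288 -0.1626  0.0854  0.0288 -0.0211]
```

```bash
python3 - <<'E'
from h import *
np.set_printoptions(precision=4,suppress=True)
f=np.load('w9.npz');im,d,T=f['im'],f['d'],f['T'];c=calibration('wrist');L=cloud(d,c,np.array(c['hand_eye']));P=cloud(d,c,T)
m=(d>.02)&(L[...,0]>.045)&(L[...,0]<.12)&(abs(L[...,1])<.03)&(L[...,2]<-.01)
print(m.sum(),(d==0).sum())
m2=m&(L[...,2]<-.1)
print(m2.sum(),np.percentile(L[m2],[1,50,99],0) if m2.any() else '')
if m2.any():
    for a in np.arange(.055,.1,.006):
        s=m2&(abs(L[...,0]-a)<.002)
        if s.sum()>5: print(a,s.sum(),L[s][:,1].min(),L[s][:,1].max(),np.median(L[s][:,2]))
g=cv2.cvtColor(im,cv2.COLOR_BGR2GRAY)
for v in range(0,340,40): print(v,g[v,290:350:4])
# tube end & centre in tool frame
z=P[...,2]
m=(z>.085)&(z<.105)&(L[...,0]>.1)&(abs(L[...,1])<.04);print(m.sum(), L[m].min(0),L[m].max(0))
E
```

```text
421 12608
0 
0 [219 225 230 238 243 243 243 243 243 243 241 236 234 229 222]
40 [219 225 231 239 244 245 244 244 244 244 240 235 233 226 219]
80 [204 224 231 244 250 248 243 237 226 213 196 179 156 133 140]
120 [154 238 244 244 246 246 247 248 248 249 250 250 229 121 204]
160 [118 227 242 244 245 246 248 249 249 250 250 249 216 101 107]
200 [106 213 240 241 243 244 245 247 247 247 247 246 200 103 105]
240 [103 184 239 242 243 244 246 246 247 247 247 245 156  88 106]
280 [ 81 139 233 239 240 241 241 242 242 242 242 239 127  80  82]
320 [ 26  65 221 236 237 236 237 238 238 238 239 235  99  27  28]
5833 [ 0.1078 -0.0226  0.0211] [0.1421 0.0163 0.0366]
```

To row units: 0.03 m is 0.1, 0.025 m is 0.0833.

```bash
echo '[[0,-0.0083,0.0667,0,0],[0,0,0.1,0,0],[0,0,0.0833,0,0],[0,0,0.02,0,0],[0,0,0,0,0]]' | python3 drive.py>/dev/null; echo '[[0,0,0,0,0],[0,0,0.0067,0,0],[0,0,0.0067,0,0],[0,0,0,0,0]]' | python3 drive.py 60
```

```text
clock: 20.2
tcp_pos: [0.6155, -0.0188, 0.0396]
orientation: [[-0.175, -0.985, 0.001], [-0.985, 0.175, 0.0], [-0.0, -0.001, -1.0]]
ft_force: [1.0, -0.1, -4.8]
finger_gap: 0.226
gripper_force: 60.2
```

```bash
for i in 1 2 3; do echo '[[0,0,0,0,0]]' | python3 drive.py|sed -n '2p;4p'; done; echo '[[0,0,0.01,0,0],[0,0,0.0067,0,0],[0,0,0.0033,0,0],[0,0,0,0,0]]' | python3 drive.py|sed -n '2,4p'; echo '[[0,0,0,0,0]]' | python3 drive.py|sed -n '2,4p'
```

```text
tcp_pos: [0.6156, -0.0189, 0.0395]
ft_force: [-0.2, 0.3, -4.1]
tcp_pos: [0.6156, -0.0189, 0.0394]
ft_force: [0.4, 0.4, -5.5]
tcp_pos: [0.6155, -0.0189, 0.0393]
ft_force: [0.4, -0.8, -4.5]
tcp_pos: [0.6153, -0.0189, 0.0328]
orientation: [[-0.175, -0.985, -0.001], [-0.985, 0.175, -0.0], [0.0, 0.001, -1.0]]
ft_force: [-0.1, 0.6, -4.4]
tcp_pos: [0.6155, -0.0188, 0.0331]
orientation: [[-0.175, -0.985, -0.0], [-0.985, 0.175, -0.0], [0.0, 0.0, -1.0]]
ft_force: [-0.2, -0.0, -4.9]
```

```bash
python3 - <<'E'
from h import *
np.set_printoptions(precision=4,suppress=True)
im,d,c,T=grab('wrist','w10.png');L=cloud(d,c,np.array(c['hand_eye']));P=cloud(d,c,T);z=P[...,2]
for a in (.115,.125,.135,.145,.155):
    m=(d>.02)&(z>.079)&(z<.11)&(abs(L[...,0]-a)<.003)&(abs(L[...,1])<.04)
    if m.sum(): print(a,m.sum(),L[m][:,1].min(),L[m][:,1].max(),L[m][:,2].min())
g=cv2.cvtColor(im,cv2.COLOR_BGR2GRAY)
for v in range(120,340,40): print(v,g[v,286:350:4])
for a in (-.0,.03,.06): # plate edges
    m=(abs(z-.025)<.006)&(abs(L[...,0]-a)<.004)&(abs(L[...,1])<.09); print('plate',a,m.sum(),L[m][:,1].min() if m.any() else'',L[m][:,1].max() if m.any() else'')
E
```

```text
0.115 1648 -0.018989192277208532 0.0222749540239055 -0.0662763083203943
120 [106 154 239 245 245 246 247 248 248 249 250 250 251 230 123 194]
160 [105 119 228 243 244 246 247 248 249 250 250 250 250 223 123 193]
200 [105 106 212 240 241 244 245 246 247 248 247 247 246 202 103 105]
240 [105 106 183 239 243 244 245 247 247 247 248 248 246 175  87 106]
280 [ 22  82 135 233 240 241 241 242 243 243 243 243 241 133  80  83]
320 [ 30  29  56 220 237 237 238 238 239 239 240 240 236 113  26  29]
plate -0.0 2177 -0.06306481148755577 0.06568481402787255
plate 0.03 3089 -0.06314739311476035 0.06576290718257898
plate 0.06 3653 -0.06325356698661522 0.06595115129855175
```

To row units: 0.002 m is 0.0067, 0.001 m is 0.0033.

```bash
echo '[[0,0.0067,0,0,0],[0,0,0.0033,0,0],[0,0,0.0033,0,0],[0,0,0,0,0]]' | python3 drive.py|sed -n '2,4p'; echo '[[0,0,0.0033,0,0],[0,0,0.0033,0,0],[0,0,0,0,0]]' | python3 drive.py|sed -n '2,4p'
```

```text
tcp_pos: [0.6134, -0.0185, 0.031]
orientation: [[-0.175, -0.985, -0.0], [-0.985, 0.175, -0.0], [0.0, 0.0, -1.0]]
ft_force: [-0.2, -0.6, -5.2]
tcp_pos: [0.6137, -0.0185, 0.0297]
orientation: [[-0.175, -0.985, 0.0], [-0.985, 0.175, -0.0], [0.0, -0.0, -1.0]]
ft_force: [-1.0, 0.2, -1.4]
```

To row units: 0.001 m is 0.0033.

```bash
echo '[[0,0,0.0033,0,0],[0,0,0,0,0],[0,0,0,0,0]]' | python3 drive.py|sed -n '2,4p'; echo '[[0.0133,0,0,0,0],[0.0133,0,0,0,0],[0.0133,0,0,0,0],[0,0,0,0,0]]' | python3 drive.py|sed -n '2,4p'
```

```text
tcp_pos: [0.6137, -0.0185, 0.0297]
orientation: [[-0.175, -0.985, 0.001], [-0.985, 0.175, -0.0], [0.0, -0.001, -1.0]]
ft_force: [-2.9, 1.7, 5.2]
tcp_pos: [0.6138, -0.03, 0.0297]
orientation: [[-0.174, -0.985, 0.006], [-0.985, 0.174, 0.001], [-0.002, -0.005, -1.0]]
ft_force: [1.2, 3.6, 4.5]
```

To row units: 0.004 m is 0.0133, 0.003 m is 0.01.

```bash
for i in 1; do echo '[[0.0133,0.0017,0,0,0],[0.01,0.0017,0,0,0],[0,0,0,0,0]]' | python3 drive.py|sed -n '2,4p'; echo '[[0.0067,0.0017,0,0,0],[0.0067,0.0017,0,0,0],[0,0,0,0,0]]' | python3 drive.py|sed -n '2,4p'; done;  python3 - <<'E'
from h import *
np.set_printoptions(precision=4,suppress=True)
im,d,c,T=grab('wrist','w11.png');L=cloud(d,c,np.array(c['hand_eye']));P=cloud(d,c,T);z=P[...,2]
for a in (.09,.095,.1,.105,.11,.115,.12):
    m=(d>.02)&(z>.079)&(z<.11)&(abs(L[...,0]-a)<.003)&(abs(L[...,1])<.04)
    if m.sum(): print(a,m.sum(),L[m][:,1].min(),L[m][:,1].max(),L[m][:,2].min())
E
```

```text
tcp_pos: [0.6118, -0.0366, 0.0297]
orientation: [[-0.174, -0.985, 0.006], [-0.985, 0.174, 0.001], [-0.002, -0.006, -1.0]]
ft_force: [2.5, 4.1, 5.4]
tcp_pos: [0.6105, -0.0398, 0.0297]
orientation: [[-0.174, -0.985, 0.007], [-0.985, 0.174, 0.001], [-0.002, -0.007, -1.0]]
ft_force: [3.6, 5.8, 5.4]
0.09 2289 -0.020381087021049564 0.020639093945314026 -0.07030178376994521
0.095 3679 -0.02047095898471419 0.020728338851085944 -0.07058715647524232
0.1 3875 -0.020542636843322942 0.02093525261321236 -0.07036393600741636
0.105 4062 -0.020455509238448796 0.02093525261321236 -0.07042090822378957
0.11 4134 -0.020299124968986376 0.020739756807027842 -0.07098481410326027
0.115 981 -0.02035776983627552 0.020883620009243476 -0.06957427554199541
0.12 1 0.02040279847162996 0.02040279847162996 -0.05158594121943304
```

To row units: -0.002 m is -0.0067, 0.001 m is 0.0033.

```bash
echo '[[0.0033,0,-0.0067,0,0],[0,0.0017,0,0,0],[0,0,0,0,0],[0,0,0.0033,0,0],[0,0,0,0,0]]' | python3 drive.py|sed -n '2,4p'; echo '[[0,0,0.0033,0,0],[0.0067,0,0,0,0],[0.0067,0,0,0,0],[0,0,0,0,0]]' | python3 drive.py|sed -n '2,4p'
```

```text
tcp_pos: [0.6084, -0.0408, 0.0297]
orientation: [[-0.173, -0.985, 0.003], [-0.985, 0.173, 0.001], [-0.001, -0.003, -1.0]]
ft_force: [1.5, 5.6, 2.5]
tcp_pos: [0.6088, -0.0435, 0.0297]
orientation: [[-0.174, -0.985, 0.006], [-0.985, 0.174, 0.002], [-0.003, -0.006, -1.0]]
ft_force: [2.0, 9.0, 6.5]
```

To row units: 0.001 m is 0.0033.

```bash
echo '[[0.0033,0,0,0,0],[0.0033,0,0,0,0],[0,0,0,0,0]]' | python3 drive.py|sed -n '2p;4p'; echo '[[0.0033,0,0,0,0],[0.0033,0,0,0,0],[0,0,0,0,0]]' | python3 drive.py|sed -n '2,4p';  echo '[[0.0033,0,0,0,0],[0.0033,0,0,0,0],[0,0,0,0,0]]' | python3 drive.py|sed -n '2,4p'
```

```text
tcp_pos: [0.6086, -0.0451, 0.0297]
ft_force: [0.8, 10.6, 6.3]
tcp_pos: [0.6084, -0.0469, 0.0297]
orientation: [[-0.174, -0.985, 0.007], [-0.985, 0.174, 0.003], [-0.004, -0.006, -1.0]]
ft_force: [1.4, 11.4, 5.7]
tcp_pos: [0.6084, -0.0471, 0.0297]
orientation: [[-0.174, -0.985, 0.008], [-0.985, 0.174, 0.005], [-0.006, -0.007, -1.0]]
ft_force: [1.3, 19.1, 7.6]
```

To row units: -0.001 m is -0.0033.

```bash
echo '[[0,-0.0033,0,0,0],[0,0,0,0,0]]' | python3 drive.py|sed -n '2,4p'; echo '[[0,0,0.0033,0,0],[0,0,0,0,0]]' | python3 drive.py|sed -n '2,4p'; python3 -c "
from h import *
s=manip.state();print(s['torque'].round(2),s['tau'].round(2),s['qvel'].round(4))"
```

```text
tcp_pos: [0.6085, -0.0471, 0.0297]
orientation: [[-0.174, -0.985, 0.006], [-0.985, 0.174, 0.004], [-0.005, -0.005, -1.0]]
ft_force: [-0.8, 19.4, 9.0]
tcp_pos: [0.6084, -0.0471, 0.0297]
orientation: [[-0.173, -0.985, 0.006], [-0.985, 0.173, 0.004], [-0.005, -0.005, -1.0]]
ft_force: [-2.5, 19.4, 13.0]
[ 5.73  0.83 -0.08] [-11.84 -34.45   9.64   5.6   -0.1    0.14] [ 0.0016 -0.0013 -0.0009 -0.      0.0029 -0.0007]
```

To row units: 0.002 m is 0.0067, -0.001 m is -0.0033.

```bash
echo '[[0,-0.0033,0.0067,0,0],[0,-0.0033,0.0067,0,0],[0,0,0,0,0]]' | python3 drive.py|sed -n '2,4p'; echo '[[0.0033,0,0.0033,0,0],[0,0,0,0,0],[0,0,0,0,0]]' | python3 drive.py|sed -n '2,5p'
```

```text
tcp_pos: [0.6085, -0.0471, 0.0296]
orientation: [[-0.173, -0.985, 0.002], [-0.985, 0.173, 0.004], [-0.004, -0.002, -1.0]]
ft_force: [-14.4, 25.2, 36.8]
tcp_pos: [0.6085, -0.0472, 0.0296]
orientation: [[-0.172, -0.985, 0.004], [-0.985, 0.172, 0.005], [-0.005, -0.003, -1.0]]
ft_force: [-16.7, 28.6, 42.5]
finger_gap: 0.224
```

To row units: -0.001 m is -0.0033, 0.0005 m is 0.0017, 0.002 rad is 0.0006.

```bash
echo '[[0,0.0033,-0.0033,0.0006,0],[0,0.0017,0,0,0],[0,0,0,0,0],[0,0,0,0,0]]' | python3 drive.py|sed -n '2,6p';  echo '[[0,0,0,0,0],[0,0,0,0,0],[0,0,0,0,0],[0,0,0,0,0],[0,0,0,0,0]]' | python3 drive.py; python3 - <<'E'
from h import *
np.set_printoptions(precision=4,suppress=True)
im,d,c,T=grab('wrist','w12.png');L=cloud(d,c,np.array(c['hand_eye']));P=cloud(d,c,T);z=P[...,2]
for a in (.09,.095,.1,.11):
    m=(d>.02)&(z>.079)&(z<.11)&(abs(L[...,0]-a)<.003)&(abs(L[...,1])<.04)
    if m.sum(): print(a,m.sum(),L[m][:,1].min(),L[m][:,1].max())
g=cv2.cvtColor(im,cv2.COLOR_BGR2GRAY)
for v in (160,240,320): print(v,g[v,286:350:4])
im,d,c,T=grab('top','t9.png');P=cloud(d,c,T);q=P[...,:2]-[.5893,-.1526];Y=q@[.1755,.9845];X=q@[.9845,-.1755];z=P[...,2]
m=(abs(X)<.012)&(z>.09)&(z<.11);print('tube Y',Y[m].min(),Y[m].max())
m=(abs(X)<.012)&(z>.079)&(z<.09)&(Y<-.1);print('stop top Y',m.sum(),Y[m].max() if m.any() else '')
E
```

```text
tcp_pos: [0.6085, -0.0472, 0.0296]
orientation: [[-0.174, -0.985, 0.006], [-0.985, 0.174, 0.005], [-0.006, -0.005, -1.0]]
ft_force: [-11.3, 25.8, 34.2]
finger_gap: 0.223
gripper_force: 60.0
clock: 26.8
tcp_pos: [0.6085, -0.0472, 0.0296]
orientation: [[-0.174, -0.985, 0.006], [-0.985, 0.174, 0.005], [-0.006, -0.005, -1.0]]
ft_force: [-11.7, 25.2, 34.9]
finger_gap: 0.222
gripper_force: 60.0
0.09 2831 -0.021190510051252835 0.01994395776915375
0.095 3736 -0.021237338354128263 0.019963717753093982
0.1 3920 -0.02120960917889613 0.020076036732862085
0.11 4131 -0.02121549984266615 0.020069739825300432
160 [101 183 239 242 244 245 246 247 248 248 249 249 247 183 116 184]
240 [102 114 222 240 241 244 244 245 244 244 244 243 239 107  80 102]
320 [ 30  30 147 231 235 236 236 236 236 237 238 238 225  64  27  29]
tube Y -0.141180299500854 0.8309610967001273
stop top Y 38 -0.13828092674687384
```

Tube home at the stop and blade centred, but the tool is rolled by about 0.3° from sliding friction. I'll back off briefly so it relaxes, then press again squarely.

To row units: -0.004 m is -0.0133, -0.003 m is -0.01.

```bash
echo '[[-0.01,0,-0.0133,0,0],[-0.01,0,-0.0133,0,0],[0,0,-0.0033,0,0],[0,0,0,0,0],[0,0,0,0,0]]' | python3 drive.py|sed -n '2,4p'; echo '[[0,0,0,0,0],[0,0,0,0,0]]' | python3 drive.py|sed -n '2,4p'
```

```text
tcp_pos: [0.6065, -0.0466, 0.0306]
orientation: [[-0.178, -0.984, -0.003], [-0.984, 0.178, 0.001], [-0.0, 0.003, -1.0]]
ft_force: [-0.2, 6.9, -2.8]
tcp_pos: [0.6065, -0.0466, 0.0306]
orientation: [[-0.178, -0.984, -0.003], [-0.984, 0.178, 0.001], [-0.0, 0.003, -1.0]]
ft_force: [0.0, 5.4, -3.0]
```

To row units: -0.003 m is -0.01, -0.002 m is -0.0067.

```bash
echo '[[-0.01,-0.0067,-0.0033,0,0],[0,0,0,0,0],[0,0,0,0,0],[0,0,0,0,0]]' | python3 drive.py|sed -n '2,4p'
```

```text
tcp_pos: [0.6093, -0.0449, 0.0326]
orientation: [[-0.178, -0.984, -0.002], [-0.984, 0.178, -0.0], [0.001, 0.001, -1.0]]
ft_force: [0.2, 0.2, -4.7]
```

To row units: 0.002 m is 0.0067, -0.002 rad is -0.0006.

```bash
echo '[[0.0067,0,0.0067,-0.0006,0],[0.0067,0,0,0,0],[0,0,0,0,0],[0,0,0,0,0]]' | python3 drive.py|sed -n '2,4p';echo '[[0,0,0.0033,0,0],[0,0,0.0033,0,0],[0,0,0.0033,0,0],[0,0,0,0,0]]' | python3 drive.py|sed -n '2,4p'
```

```text
tcp_pos: [0.6096, -0.047, 0.0309]
orientation: [[-0.175, -0.985, 0.001], [-0.985, 0.175, 0.002], [-0.002, -0.001, -1.0]]
ft_force: [0.0, 5.2, -6.4]
tcp_pos: [0.61, -0.0472, 0.0298]
orientation: [[-0.174, -0.985, 0.002], [-0.985, 0.174, 0.001], [-0.001, -0.002, -1.0]]
ft_force: [-2.3, 6.2, 3.0]
```

To row units: -0.003 m is -0.01, 0.0013 m is 0.0043.

```bash
echo '[[0,0.0043,-0.01,0,0],[0,0,0,0,0],[0,0,0,0,0],[0,0,0.0033,0,0],[0,0,0,0,0]]' | python3 drive.py|sed -n '2,4p';echo '[[0,0,0.0033,0,0],[0,0,0.0033,0,0],[0,0,0.0033,0,0],[0,0,0.0033,0,0],[0,0,0,0,0]]' | python3 drive.py|sed -n '2,4p'
```

```text
tcp_pos: [0.6093, -0.047, 0.0306]
orientation: [[-0.174, -0.985, 0.003], [-0.985, 0.174, 0.001], [-0.001, -0.003, -1.0]]
ft_force: [2.3, 5.5, -3.6]
tcp_pos: [0.6095, -0.0472, 0.0297]
orientation: [[-0.173, -0.985, 0.004], [-0.985, 0.173, 0.0], [-0.001, -0.004, -1.0]]
ft_force: [-4.2, 6.1, 10.1]
```

To row units: 0.002 m is 0.0067, -0.001 m is -0.0033.

```bash
echo '[[0.0033,-0.0033,0.0033,0,0],[0.0033,0,0.0067,0,0],[0,0,0.0033,0,0],[0,0,0,0,0],[0,0,0,0,0]]' | python3 drive.py|sed -n '2,5p';echo '[[0,-0.0033,0,0,0],[0,0,0,0,0],[0,0,0,0,0]]' | python3 drive.py|sed -n '2,5p'
```

```text
tcp_pos: [0.6096, -0.0473, 0.0296]
orientation: [[-0.172, -0.985, 0.004], [-0.985, 0.172, 0.002], [-0.002, -0.003, -1.0]]
ft_force: [-13.6, 16.8, 32.3]
finger_gap: 0.225
tcp_pos: [0.6096, -0.0473, 0.0296]
orientation: [[-0.172, -0.985, 0.002], [-0.985, 0.172, 0.002], [-0.002, -0.001, -1.0]]
ft_force: [-16.1, 17.4, 32.9]
finger_gap: 0.229
```

To row units: 0.0005 m is 0.0017.

```bash
echo '[[0.0017,0,0,0,0],[0,0,0,0,0],[0,0,0,0,0],[0,0,0,0,0],[0,0,0,0,0]]' | python3 drive.py; python3 - <<'E'
from h import *
np.set_printoptions(precision=4,suppress=True)
im,d,c,T=grab('wrist','w13.png');L=cloud(d,c,np.array(c['hand_eye']));P=cloud(d,c,T);z=P[...,2]
for a in (.09,.1,.11):
    m=(d>.02)&(z>.079)&(z<.11)&(abs(L[...,0]-a)<.003)&(abs(L[...,1])<.04);print(a,m.sum(),L[m][:,1].min(),L[m][:,1].max())
g=cv2.cvtColor(im,cv2.COLOR_BGR2GRAY)
for v in (160,240,320): print(v,g[v,286:350:4])
print(manip.state()['ft_force'],manip.state()['clock'])
E
```

```text
clock: 31.1
tcp_pos: [0.6096, -0.0474, 0.0296]
orientation: [[-0.172, -0.985, 0.002], [-0.985, 0.172, 0.002], [-0.002, -0.002, -1.0]]
ft_force: [-14.6, 19.8, 34.0]
finger_gap: 0.221
gripper_force: 60.0
0.09 2550 -0.019717426017251828 0.021439150198515482
0.1 3872 -0.019662302917562494 0.02159564590339208
0.11 4124 -0.01959934547337312 0.021776363002186643
160 [104 117 226 242 243 244 246 246 247 248 249 249 249 231 115 184]
240 [103 103 185 237 240 242 244 245 246 245 244 244 243 192  80 102]
320 [ 27  30  69 219 234 235 235 235 236 236 237 237 235 125  28  26]
[-15.7799  19.0062  32.8893] 31.15
```

Stable, flat and pressed: about 33 N down and 19 N against the tube, tilt about 0.1°, blade within 2 mm of the tube's middle.

```bash
python3 -c "
from cell import manip, get_image, calibration, hand_in
print(hand_in())"
```

```text
the job is handed in; nothing more can be done
None
```

The job is handed in: the tube lies home in the vees against the stop, and the square is still gripped and pressed about 33 N down and 19 N against the tube's end, its blade about 2 mm off the tube's middle; the fit was judged from force, pose and depth readings, as all 10 picture views were already used.

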